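Roll down the edging strip on a glider footstool

TASK

The glider footstool has just had a new pale wood edging strip glued along the bowed front of its seat. Take the edging roller, set its wheel against the left end of the strip (your left, facing the stool) and roll it once along to the right end, pushing straight in on the edge at about 8.5 N (between 7 and 10) all the way although the seat glides away from you, never lifting off, never touching the seat with the hand and never driving it to the end of its rails. Stop on the right end and finish there, still holding the roller pressed on with the same push and the seat at rest; leave the other things on the table alone.

Things in the scene. Friction and masses are not known exactly. Their poses are not given: they have to be found in the camera images.
- base: fixed sled base of the footstool, brown wooden runners 460 mm long with two dished steel rails on which the seat rolls. Origin on the table under its middle; x points away from the robot (the way the seat glides when pushed), y to the left along the stool's width, z up. The rails end, with a slam, at 200 mm of glide either way.
- seat: gliding part of the footstool: wooden top board 380 mm wide, 45 mm thick, 380 mm deep in the middle, over a closed storage box of hand weights. Origin at the centre of the board's underside, at rest 200 mm straight above the base's origin; x into the stool, y left, z up. Front edge vertical, bowed out to the robot: circle arc of radius 430 mm, foremost at x = -190, y = 0.
- edge_mid (a point): foremost point of the front edge, half way up (seat x = -190, y = 0, z = 22.5 mm), axes as the seat. Seen here the seat is a sprung mass: nominal 12 kg, but anything from 6 to 25 kg with its contents, and return stiffness nominal 118 N/m, in proportion to the mass (59 to 248 N/m); free swing of 2.1 s period, damping 5.5 N s/m, dry friction 0.3 N.
- strip_left (a point): left end of the pale strip on the front edge, half way up (seat x = -163, y = 150 mm). The strip covers the edge from here to the right end, 306 mm along the arc. The arc's centre lies in the seat at x = 240, y = 0: with the roller's wheel touching the edge the wheel's axis is 455 mm from there, level.
- strip_right (a point): right end of the pale strip on the front edge, half way up (seat x = -163, y = -150 mm). The rails are dished, so the seat moves as if hung 1.07 m above its origin: pushed away by 100 mm it tips about 0.094 rad, its front edge dips about 13 mm and its back edge rises about 22 mm.
- roller: edging roller, 130 mm tall, 0.32 kg, standing upright on the flat face of its wheel: below a black smooth hard plastic wheel, 50 mm across and 30 mm high, turning freely on the upright axis, then a 26 mm steel collar, then a square oak handle 30 x 30 mm from 55 to 130 mm height. Origin at the centre of the underside; x and y square to the handle's faces, z up along the handle.
- roller_wheel (a point): centre of the roller's wheel, 15 mm above the roller's underside on its axis. Wheel radius 25 mm.
- roller_grip (a point): on the handle, 100 mm above the roller's underside, the place to grip it.
- glue: white glue bottle, 58 mm across, 150 tall; not to be moved.
- mug: white tea mug, 80 mm across, 100 tall, with a handle, on the coaster; not to be moved.
- tape: ring of masking tape, 100 mm across, 25 tall, lying flat; not to be moved.
- coaster: cork coaster, 105 x 105 x 6 mm; not to be moved.
- sandblock: cork sanding block, 110 x 60 x 35 mm; not to be moved.
Things that resemble listed ones, but are neither listed nor needed, are in the scene too. What is meant by the roller is not pink, red or turquoise, and is the smaller of those in its own colour.

How it is judged:
By the outcome, as a careful person would: the job done as asked, in the order asked, and still so for the second after the job is handed in, while the arm keeps its last pose, push and grip.
It also fails if it takes over 72 s, if anything falls off the work surface, if the arm or the gripper's body presses on something with over 40 N, if the wrist force passes 120 N, or if a joint passes its speed limit or range.

ROBOT

A 6-joint arm with a two-finger parallel gripper is mounted at the origin on the work surface. World frame = base frame: x ahead of the robot, y to its left, z up, the work surface at z = 0. Lengths are in m, angles in degrees, forces in N, time in s.
With the tool pointing down it reaches from about 0.4 to 0.825 m from the base axis. Payload 7 kg.
Tool frame: the origin (TCP) lies midway between the tips of the shut fingers; the grasp point (between the pads) lies ctrl.grasp_offset behind it (ctrl.grasp_offset is the distance from the TCP to the grasp point, in m); z points along the fingers, y is the line along which they close (so a half turn about z gives the same grasp; the last joint's range is limited). The gripper opens to 88 mm and grips with 3 to 60 N. Pads are 19 mm wide; open, the fingers measure 130 mm over their backs; the gripper's body (78 mm by 193 mm) begins 47 mm behind the grasp point.
Start: joints at [-49.842, 20.546, 0.682, 0, -70.136, -16.507], TCP at [0.271, -0.618, 0.227] pointing down, gripper open.
Joint ranges: [-176.03, 176.03], [-82.01, 121.73], [-58.28, 71.71], [-173.87, 95.51], [-174.79, -0.11], [-173.66, 173.66]. Speed limits (degrees/s): [136.94, 136.94, 172.46, 180, 180, 180].

INTERFACE

Orientations are given as [roll, pitch, yaw] about the fixed x, y, z axes, in that order (R = Rz(yaw) Ry(pitch) Rx(roll)).
In Python, from plant import ctrl gives the robot as it stands. The module is installed in compiled form; this text tells all that it offers.
- The arm moves only by the tool send_rows, never from a script. Its argument "increments" is a list that holds one entry, the list of rows, each a list of 4 numbers: the shift along the world's x, y, z normalised to -1 to 1, where 1 is 0.2 m, then the turn about the world's z normalised to -1 to 1, where 1 is 1.5 rad. In form: [[[x, y, z, roll], ...]]. A call has 1 to 12 rows; each row is the pose to reach, as a shift and turn from the pose commanded when the call began; what a row does not reach only later rows make up. A row lasts 1/8 s, in which the tool goes at most 62.5 mm and 10.7 degrees, less where a joint would pass 70% of its speed; a pose out of reach is approached as far as the arm can. A call with a number of a shift or a turn outside -1 to 1 is refused whole. A call with a gripper value outside its range is refused whole. "jaw" is the opening, from 0 (shut) to 1 (fully open), set as the call begins (left out, the last holds). The fingers move at their own pace and stop on an object; the grip force is fixed at half the most. Time passes only in rows, so rows that repeat a pose let the fingers close. It gives the time, the measured TCP pose, the force, the opening and the grip force at its end, in the units of the state.
- ctrl.get_obs(): the state, without advancing time (a new reading comes with each control period).
- ctrl.snapshot(name): name is "scene" or "top" or "wrist"; returns the picture (400x640x3 uint8, red, green, blue); there is no depth.
- ctrl.calibration(name): a dict with "mtx" (3x3 intrinsics, pixels), "eye" and "attitude" of the camera in the world. Camera axes: x right, y up, looking along -z (the intrinsics and any distortion apply to the point x, -y, -z); pixel columns grow to the right and rows downward; lengths in m; the calibration is good to about 2 mm. A picture is of the moment at which its call begins: read the wrist's pose just before it. calibration takes no time and is no camera call; for the wrist camera it gives the pose at the moment of the call.
- ctrl.close_job(): hands the job in; it is judged then, once.
Trained networks look in the newest picture that a camera, given by its name, has taken for a name from the list of things; names that differ only in an ending like _2 or _b are one class to them, and where a whole thing is asked for, a point or a joint stands for the part that bears it (a point fixed in the world has none). Each returns a list of dicts, best first, with "conf" (0 to 1); they miss things now and then, are a little off and sometimes report something else, mostly with a low value. They report only what shows in the picture. A call takes as long as a camera call. They do not tell look-alikes from the thing itself.
- ctrl.trace(thing, camera): "mask" (400x640 bool, what is visible of it) and "bbox" ([left, top, right, bottom] in pixels, round what is visible of it).
- ctrl.spot_point(thing, camera): "pixel" ([row, column] in pixels: a listed point, or the origin of a listed thing).
The state is a dict: "clock": time; "joint_pos": joint angles; "qvel": joint speeds; "tau": joint torques, N m; "tool_pos": TCP position; "orientation": TCP orientation; "force": force on the tool from outside, world axes, zero at the start; "moment": the same for the moment, N m; "opening": finger opening in m; "gripper_force": force on a finger pad.
Only numpy, scipy, OpenCV 4.12 (cv2) and the standard library are available. Lean on these libraries where they do the work, as an engineer would, in place of code of your own. Each camera call takes 0.05 s, during which the arm holds its last target. There are 200 camera calls.

## Working session

There is one attempt and no reset: what is moved stays moved. The work goes in short steps, Python scripts to look and compute and a tool call to move; the robot and the scene stay as the last step left them, time stands still between calls to the robot, and variables do not carry over. Pictures are saved under pics/ and viewed, at most 10 in all, crops included, and the job is handed in when it is done.

Besides the shell and the picture viewer there is one more tool, called after "Emit:" in YAML: its name, and indented under it one key for each argument. send_rows: Moves the arm, as the interface text tells. Its arguments: {"type":"object","properties":{"increments":{"type":"array"},"jaw":{"type":"number"}},"required":["increments"]}

```bash
mkdir -p pics; cat > h.py <<'E'
import numpy as np, cv2
from plant import ctrl
from scipy.spatial.transform import Rotation as R
def cal(n):
    c=ctrl.calibration(n); return c
def Rm(c):
    a=np.array(c["attitude"],float)
    return a if a.shape==(3,3) else R.from_euler('xyz',a,degrees=True).as_matrix()
def ray(c,row,col):
    K=np.array(c["mtx"]); d=np.linalg.inv(K)@[col,row,1]; d=np.array([d[0],-d[1],-d[2]])
    return np.array(c["eye"]),Rm(c)@d
def atz(c,row,col,z):
    e,d=ray(c,row,col); return e+d*(z-e[2])/d[2]
def proj(c,p):
    q=Rm(c).T@(np.array(p)-c["eye"]); q=np.array(c["mtx"])@[q[0],-q[1],-q[2]]; return q[1]/q[2],q[0]/q[2]
def tri(obs):
    A=np.zeros((3,3));b=np.zeros(3)
    for c,r,k in obs:
        e,d=ray(c,r,k);d/=np.linalg.norm(d);P=np.eye(3)-np.outer(d,d);A+=P;b+=P@e
    return np.linalg.solve(A,b)
E
python3 - <<'E'
from h import *
ims=[]
for n in("scene","top"):
    im=ctrl.snapshot(n); c=cal(n); print(n,c)
    cv2.imwrite(f"pics/{n}0.png",im[:,:,::-1])
    for t in("roller","roller_wheel","roller_grip","edge_mid","strip_left","strip_right","base","seat","glue","mug"):
        print(t,[(np.round(r["pixel"],1).tolist(),round(r["conf"],2)) for r in ctrl.spot_point(t,n)])
print(ctrl.get_obs(), ctrl.grasp_offset)
E
```

```text
scene {'mtx': array([[464.32926732,   0.        , 323.36955676],
       [  0.        , 464.32926732, 192.47320802],
       [  0.        ,   0.        ,   1.        ]]), 'eye': array([1.55231624, 0.40482063, 1.05298291]), 'attitude': array([ 51.73033819,  -1.18925984, 112.35978536])}
roller [([248.1, 437.4], 0.9), ([262.6, 420.8], 0.74), ([244.1, 473.9], 0.73), ([227.1, 449.1], 0.66)]
roller_wheel [([240.8, 476.3], 0.86), ([241.7, 403.8], 0.82), ([224.9, 449.3], 0.8), ([239.6, 436.9], 0.69), ([260.6, 420.4], 0.68)]
roller_grip [([241.3, 425.3], 0.95), ([226.2, 442.8], 0.94), ([203.8, 456.5], 0.92), ([213.2, 485.6], 0.76), ([218.9, 404.5], 0.73)]
edge_mid [([289.8, 466.4], 0.16)]
strip_left [([198.3, 381.4], 0.78)]
strip_right [([171.5, 287.6], 0.84)]
base []
seat [([226.0, 307.5], 0.56)]
glue [([205.9, 203.0], 0.61)]
mug [([291.1, 462.9], 0.9), ([204.8, 202.0], 0.22)]
top {'mtx': array([[509.20371104,   0.        , 305.19105611],
       [  0.        , 509.20371104, 195.43827168],
       [  0.        ,   0.        ,   1.        ]]), 'eye': array([ 3.24526427e-01, -4.02690799e-04,  1.59
[... 679 characters left out ...]
, 162.4], 0.95)]
{'clock': 1.1, 'joint_pos': array([-4.98402820e+01,  2.05449504e+01,  6.80326775e-01, -1.84312798e-03,
       -7.01372536e+01, -1.65067716e+01]), 'qvel': array([-0.01820651, -0.08844314,  0.09830524,  0.04443981,  0.11983524,
       -0.00670344]), 'tau': array([ 6.80738613e-04, -5.82403207e+01,  2.93307155e+01,  7.00271398e+00,
        1.23689580e-02, -1.57545469e-05]), 'tool_pos': array([ 0.2707713 , -0.61825512,  0.22655895]), 'orientation': array([ 1.79997708e+02,  1.12864566e-03, -1.56347680e+02]), 'force': array([ 0.9388082 ,  0.285264  , -0.13144201]), 'moment': array([ 0.01639053,  0.0029473 , -0.00311487]), 'gripper_force': 0.0, 'opening': 0.08731234674683269} 0.0188
```

View pics/scene0.png

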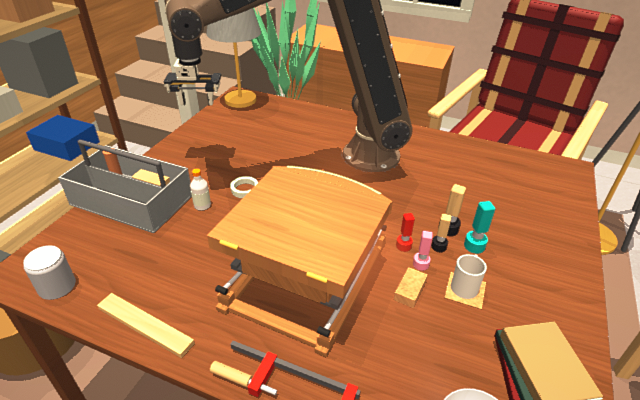

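View pics/top0.png

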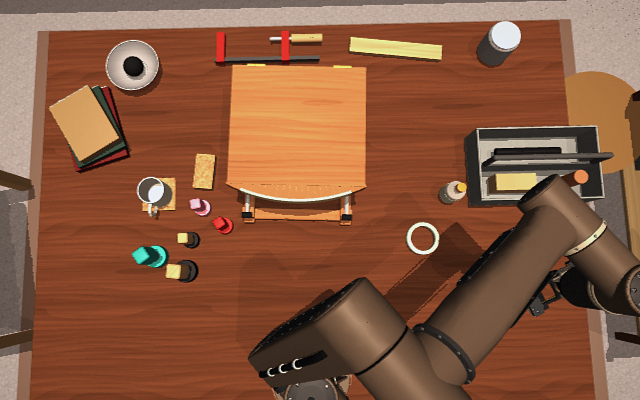

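```bash
python3 - <<'E'
from h import *
s=ctrl.snapshot("scene");t=ctrl.snapshot("top");cs=cal("scene");ct=cal("top")
a=cv2.resize(s[175:285,390:500],(480,480),interpolation=cv2.INTER_CUBIC)[:,:,::-1]
b=cv2.resize(t[190:290,120:240],(320,267),interpolation=cv2.INTER_CUBIC)
b=cv2.resize(t[195:285,125:240],(320,250),interpolation=cv2.INTER_CUBIC)
c=np.zeros((480,800,3),np.uint8);c[:,:480]=a;c[:250,480:]=b[:,:,::-1];cv2.imwrite("pics/crop1.png",c)
for n,ps,pt in [("wheel small",(239.6,436.9),(240.8,192.4)),("wheel big",(224.9,449.3),(272.1,186.9)),("grip small",(226.2,442.8),(238.4,180.3)),("grip big",(203.8,456.5),(272.9,175.9)),
 ("wheel red",(241.7,403.8),(225.2,226.9)),("wheel pink",(260.6,420.4),(206.2,200.5)),("wheel turq",(240.8,476.3),(254.9,159.7)),("grip turq",(213.2,485.6),(255.9,145.8)),("grip pink",(241.3,425.3),(201,199.3)),("grip red",(218.9,404.5),(220.3,222.1)),
 ("sL",(198.3,381.4),(192.3,241.7)),("sR",(171.5,287.6),(193.9,351.8)),("mug",(291,463),(193.1,162.4))]:
    p=tri([(cs,*ps),(ct,*pt)]);print(n,p.round(4),np.round(np.array(proj(cs,p))-ps,1),np.round(np.array(proj(ct,p))-pt,1))
print("edge mid z.222",atz(ct,204.2,293.5,.2225))
for z in (.19,.245):
  print("sL",atz(ct,192.3,241.7,z),"sR",atz(ct,193.9,351.8,z))
# board visible top corners (front) in top picture: print for verification
for r in ctrl.trace("seat","top")[:1]: print(r["bbox"],r["conf"])
E
```

```text
wheel small [0.4169 0.3548 0.0261] [-0.   0.7] [-0.2  0.7]
wheel big [0.3212 0.3755 0.017 ] [ 0.  -0.2] [ 0.  -0.2]
grip small [0.4221 0.3689 0.0938] [-0.1  2.9] [-0.7  2.9]
grip big [0.3201 0.383  0.1104] [-0.   0.5] [-0.1  0.5]
wheel red [0.4625 0.2544 0.0184] [-0.  -0.8] [ 0.2 -0.8]
wheel pink [0.5247 0.3291 0.0235] [-0.   1.6] [-0.4  1.5]
wheel turq [0.3742 0.4638 0.0247] [ 0.1 -2. ] [ 0.4 -2.1]
grip turq [0.3689 0.4682 0.1382] [ 0.1 -1.4] [ 0.3 -1.4]
grip pink [0.5281 0.3234 0.1056] [ 0.  -1.2] [ 0.3 -1.2]
grip red [0.4692 0.2489 0.1187] [-0.   0.4] [-0.1  0.4]
sL [0.5335 0.1808 0.2249] [-0.  -0.7] [ 0.2 -0.7]
sR [ 0.523  -0.1196  0.2242] [-0.1 -0.5] [ 0.2 -0.5]
mug [ 0.5712  0.4631 -0.0028] [ 0.  -0.7] [ 0.1 -0.6]
edge mid z.222 [0.49878601 0.03816939 0.2225    ]
sL [0.53939952 0.18336163 0.19      ] sR [ 0.52853463 -0.12405136  0.19      ]
sL [0.53099765 0.17617616 0.245     ] sR [ 0.5205576  -0.11921651  0.245     ]
[225.1, 63.7, 367.8, 203.4] 0.89
```

View pics/crop1.png

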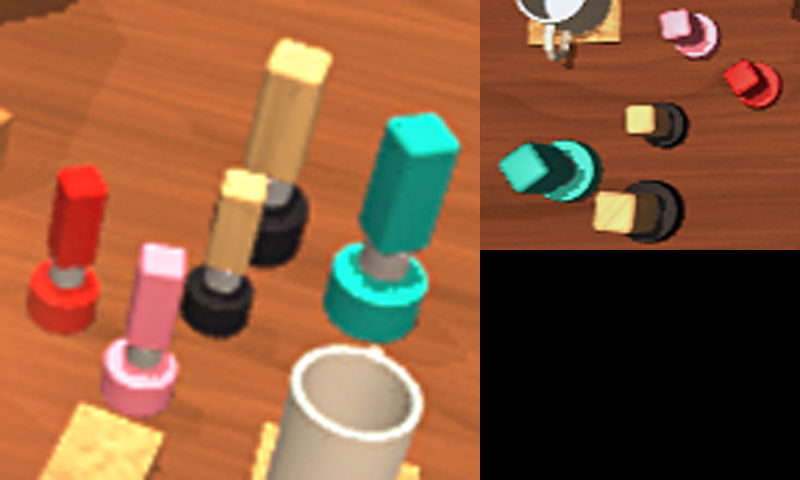

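The oak-coloured candidates in the scene picture are the small one (grip near row 226, col 443) and the bigger one (grip near row 204, col 456). The crop shows the front one at scene (226,443), top (241,192), is smaller, so that is the roller. I'll move high over to it, with the gripper turned so its body fits between its neighbours.

Emit:
send_rows:
  increments:
    - [[0.08,0.06,0.14,0.12],[0.16,0.12,0.28,0.24],[0.24,0.18,0.42,0.36],[0.32,0.24,0.56,0.48],[0.4,0.3,0.7,0.6]]

```text
clock: 1.88
tool_pos: [0.3512, -0.5578, 0.3676]
orientation: [-180.0, -0.0, -104.4]
force: [0.6, -0.2, 0.8]
opening: 0.0878
gripper_force: 0.0
```

Emit:
send_rows:
  increments:
    - [[0.15,0.25,0,0.12],[0.3,0.5,0,0.24],[0.45,0.75,0,0.36],[0.6,1,0,0.48]]

```text
clock: 2.38
tool_pos: [0.4714, -0.3566, 0.3668]
orientation: [-180.0, -0.0, -63.2]
force: [2.0, -0.3, -0.2]
opening: 0.0872
gripper_force: 0.0
```

Emit:
send_rows:
  increments:
    - [[0.1,0.25,0,0.12],[0.2,0.5,0,0.24],[0.3,0.75,0,0.36],[0.4,1,0,0.48]]

```text
clock: 2.88
tool_pos: [0.5512, -0.1565, 0.3669]
orientation: [-180.0, -0.0, -21.9]
force: [1.0, -0.7, 0.3]
opening: 0.0876
gripper_force: 0.0
```

Emit:
send_rows:
  increments:
    - [[0,0.25,0,0.08],[0,0.5,0,0.08],[0,0.75,0,0.08],[-0.05,1,0,0.08]]

```text
clock: 3.38
tool_pos: [0.5407, 0.0434, 0.3664]
orientation: [180.0, 0.0, -15.4]
force: [0.1, -0.7, 0.0]
opening: 0.0878
gripper_force: 0.0
```

Emit:
send_rows:
  increments:
    - [[-0.1,0.25,0,0],[-0.2,0.5,0,0],[-0.3,0.75,0,0],[-0.4,1,0,0],[-0.4,1,0,0]]
  jaw: 0.65

```text
clock: 4.0
tool_pos: [0.4595, 0.2445, 0.3665]
orientation: [-180.0, 0.0, -15.2]
force: [0.5, -0.8, -0.7]
opening: 0.057
gripper_force: 0.0
```

```bash
python3 - <<'E'
from h import *
c=cal("wrist");im=ctrl.snapshot("wrist");cv2.imwrite("pics/w1.png",im[:,:,::-1])
print(c["eye"],c["attitude"])
for t,z in(("roller",0),("roller_wheel",.015),("roller_grip",.1)):
    print(t,[(np.round(r["pixel"],1).tolist(),round(r["conf"],2),atz(c,*r["pixel"],z).round(4).tolist()) for r in ctrl.spot_point(t,"wrist")])
print(proj(c,[.417,.355,.13]))
E
```

```text
[0.54039372 0.22250509 0.52455001] [-1.80346050e+01  2.56036077e-02 -1.05146505e+02]
roller [([232.2, 280.8], 0.91, [0.3241, 0.3728, 0.0]), ([189.9, 269.7], 0.76, [0.4174, 0.3658, 0.0]), ([132.0, 273.4], 0.75, [0.522, 0.3234, 0.0]), ([151.6, 316.9], 0.71, [0.466, 0.2553, 0.0]), ([222.8, 229.9], 0.61, [0.3717, 0.4675, 0.0])]
roller_wheel [([156.2, 316.1], 0.98, [0.4603, 0.2581, 0.015]), ([194.9, 267.8], 0.86, [0.4123, 0.3685, 0.015]), ([226.8, 227.6], 0.8, [0.3696, 0.4681, 0.015]), ([133.3, 272.8], 0.8, [0.5206, 0.3223, 0.015]), ([235.9, 275.7], 0.66, [0.3251, 0.3811, 0.015]), ([133.1, 191.9], 0.58, [0.5591, 0.4631, 0.015])]
roller_grip [([164.6, 313.5], 0.97, [0.4621, 0.2596, 0.1]), ([141.9, 259.3], 0.73, [0.5171, 0.3295, 0.1]), ([269.4, 266.6], 0.7, [0.3032, 0.3905, 0.1]), ([207.2, 259.7], 0.6, [0.4171, 0.3637, 0.1])]
(np.float64(212.63714955848064), np.float64(260.81347825043247))
```

View pics/w1.png

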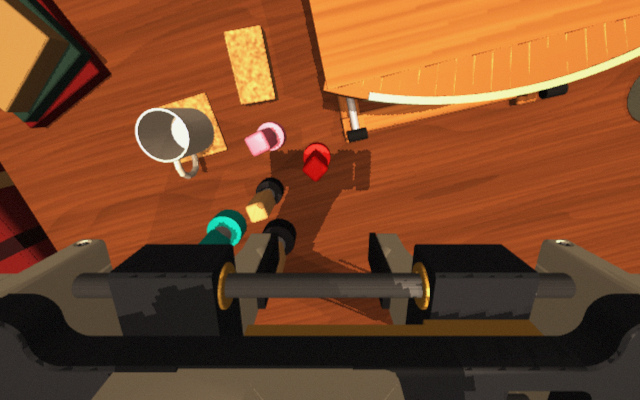

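The wrist view shows the small oak roller at about row 200, col 263 (top face near row 211, col 257), with the red, pink, turquoise and big oak ones around it. Next I measure its top face and yaw.

```bash
python3 - <<'E'
from h import *
for n,(r0,r1,c0,c1) in (("wrist",(195,228,238,278)),("top",(228,250,170,200)),("scene",(210,235,430,456))):
    c=cal(n);im=ctrl.snapshot(n)[r0:r1,c0:c1]
    hsv=cv2.cvtColor(im,cv2.COLOR_RGB2HSV)
    m=((hsv[...,0]>18)&(hsv[...,0]<32)&(hsv[...,2]>190)).astype(np.uint8)
    k,l,st,ce=cv2.connectedComponentsWithStats(m); 
    i=1+np.argmax(st[1:,4]); x,y=ce[i]; 
    pts=np.argwhere(l==i)+[r0,c0]; w=np.array([atz(c,*p,.13)[:2] for p in pts]).astype(np.float32)*1000
    print(n,st[i],atz(c,y+r0,x+c0,.13).round(4),cv2.minAreaRect(w))
E
```

```text
wrist [  7  10  20  19 259] [0.4195 0.3622 0.13  ] ((419.8970947265625, 361.9158020019531), (26.69814682006836, 25.68896484375), 3.9546258449554443)
top [ 8  5  9 10 81] [0.4207 0.3641 0.13  ] ((420.5903625488281, 363.5659484863281), (26.19622230529785, 23.098146438598633), 0.7912707924842834)
scene [12  4  9  7 55] [0.4234 0.3632 0.13  ] ((423.4872131347656, 363.5860900878906), (28.943939208984375, 24.007143020629883), 10.978407859802246)
```

Emit:
send_rows:
  increments:
    - [[-0.1,0.3,0,0.035],[-0.2,0.59,0,0.035],[-0.2,0.59,-0.25,0.035],[-0.2,0.59,-0.5,0.035],[-0.2,0.59,-0.75,0.035],[-0.2,0.59,-0.85,0.035],[-0.2,0.59,-0.85,0.035]]

```text
clock: 5.22
tool_pos: [0.4208, 0.3583, 0.1951]
orientation: [179.8, 0.1, -12.5]
force: [-0.4, -0.5, 0.7]
opening: 0.0572
gripper_force: 0.0
```

```bash
python3 - <<'E'
from h import *
o=ctrl.get_obs();print(o["tool_pos"],o["orientation"],o["force"],o["opening"])
c=cal("wrist");im=ctrl.snapshot("wrist");cv2.imwrite("pics/w2.png",im[:,:,::-1])
E
```

```text
[0.42075493 0.35832054 0.19509773] [ 1.79816958e+02  6.03744198e-02 -1.24661570e+01] [-0.36866384 -0.50458182  0.73155509] 0.05724300628255163
```

View pics/w2.png

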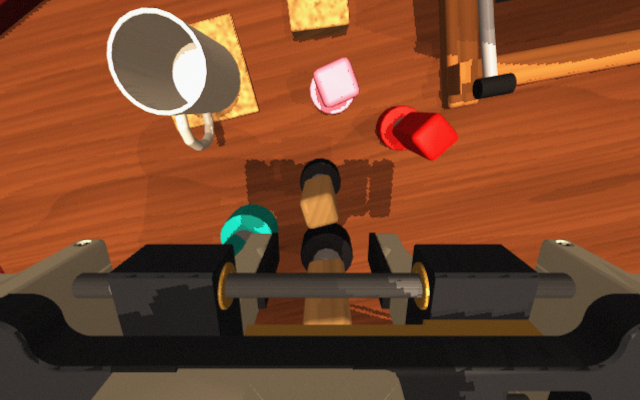

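Emit:
send_rows:
  increments:
    - [[0,0.02,-0.15,0],[0,0.02,-0.3,0],[0,0.02,-0.45,0],[0,0.02,-0.55,0],[0,0.02,-0.61,0],[0,0.02,-0.61,0]]

```text
clock: 6.02
tool_pos: [0.4211, 0.3639, 0.0749]
orientation: [-180.0, -0.0, -12.4]
force: [0.2, 0.1, 0.5]
opening: 0.0569
gripper_force: 0.0
```

Emit:
send_rows:
  increments:
    - [[0,0,0,0],[0,0,0,0],[0,0,0,0],[0,0,0,0],[0,0,0,0],[0,0,0,0]]
  jaw: 0

```text
clock: 6.78
tool_pos: [0.4208, 0.3638, 0.0749]
orientation: [-180.0, -0.0, -12.4]
force: [-1.2, -1.3, 5.5]
opening: 0.0306
gripper_force: 29.1
```

```bash
python3 - <<'E'
from h import *
o=ctrl.get_obs();print(o["tool_pos"],o["orientation"],o["force"],o["moment"],o["opening"],o["gripper_force"])
for n,b in(("top",(190,280,120,240)),("wrist",(130,400,190,450))):
    im=ctrl.snapshot(n); 
    if n=="top": a=cv2.resize(im[195:285,120:240],(400,300))
    else: b=cv2.resize(im[100:400,200:600],(400,300))
cv2.imwrite("pics/g.png",np.hstack([a,b])[:,:,::-1])
E
```

```text
[0.42084955 0.36378407 0.07493985] [-1.79988190e+02 -1.27806917e-02 -1.23823871e+01] [-1.23257798 -1.29747219  5.49178484] [-0.67591039  0.74736495  0.0670501 ] 0.03059761781497043 29.100270867347717
```

View pics/g.png

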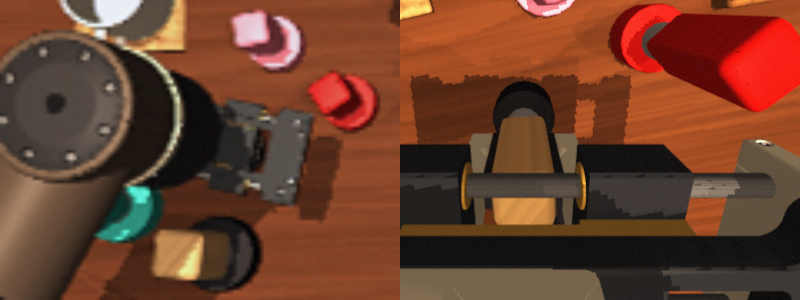

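Emit:
send_rows:
  increments:
    - [[0,0,0.1,0],[0,0,0.3,0],[0,0,0.55,0],[0,0,0.8,0],[0,0,1,0]]

```text
clock: 7.5
tool_pos: [0.4206, 0.3638, 0.276]
orientation: [-180.0, 0.0, -12.4]
force: [0.6, 0.9, -3.3]
opening: 0.0306
gripper_force: 29.1
```

Emit:
send_rows:
  increments:
    - [[0,0,0.2,-0.11],[0,-0.1,0.3,-0.22],[0,-0.2,0.4,-0.33],[0,-0.3,0.4,-0.44],[0,-0.45,0.4,-0.55],[0,-0.55,0.4,-0.66],[0,-0.6,0.4,-0.77],[0,-0.6,0.4,-0.88],[0,-0.6,0.4,-0.903],[0,-0.6,0.4,-0.903]]

```text
clock: 8.75
tool_pos: [0.4206, 0.2438, 0.3541]
orientation: [180.0, -0.0, -89.8]
force: [0.4, 0.1, -2.8]
opening: 0.0306
gripper_force: 29.1
```

```bash
python3 - <<'E'
from h import *
from scipy.optimize import least_squares
im=cv2.imread("pics/top0.png");ct=cal("top")
hsv=cv2.cvtColor(im,cv2.COLOR_BGR2HSV)
m=(hsv[...,1]<130)&(hsv[...,2]>175); m[:175]=0;m[215:]=0;m[:,:222]=0;m[:,372:]=0
P=[]
for x in range(222,372):
    r=np.flatnonzero(m[:,x])
    if len(r): P.append((r.mean(),x,r.min(),r.max()))
P=np.array(P);print(P[[0,1,2,len(P)//2,-3,-2,-1]])
W=np.array([atz(ct,a,b,.2225)[:2] for a,b,_,_ in P])
print("ends",atz(ct,P[0,0],P[0,1]-.5,.2225),atz(ct,P[-1,0],P[-1,1]+.5,.2225))
f=lambda c:np.hypot(*(W-c).T)-.43
s=least_squares(f,[.93,.02],loss="soft_l1",f_scale=.001);print("centre",s.x,np.abs(s.fun).max(),np.std(s.fun))
v=atz(ct,P[0,0],P[0,1]-.5,.2225)[:2]-s.x; u=atz(ct,P[-1,0],P[-1,1]+.5,.2225)[:2]-s.x
a=np.degrees([np.arctan2(*v[::-1]),np.arctan2(*u[::-1])])%360;print("angles",a,"mid",a.mean(),"span",np.ptp(a))
# readings for bias
F=[]
for i in range(6):
    ctrl.snapshot("wrist");o=ctrl.get_obs();F.append(o["force"])
print(np.round(F,2),np.mean(F,0),o["tool_pos"],o["orientation"],o["moment"],o["opening"],o["clock"],o["joint_pos"])
E
```

```text
[[188.5 240.  188.  189. ]
 [189.  241.  188.  190. ]
 [189.  242.  188.  190. ]
 [199.5 296.  199.  200. ]
 [191.  349.  190.  192. ]
 [191.  350.  190.  192. ]
 [191.5 351.  191.  192. ]]
ends [0.54506747 0.18511689 0.2225    ] [ 0.53045091 -0.12059224  0.2225    ]
centre [0.94112867 0.01520401] 0.033598184222635386 0.008385293906885064
angles [156.78034717 198.29717875] mid 177.53876296083376 span 41.516831581158954
[[-0.12 -0.21 -2.96]
 [-0.44  0.32 -3.07]
 [ 0.23  0.14 -2.67]
 [ 0.66  0.84 -3.09]
 [ 0.08  0.11 -2.58]
 [ 0.1  -0.85 -3.  ]] [ 0.08468178  0.06036315 -2.89575702] [0.42073802 0.2437969  0.35447181] [ 1.79992978e+02 -7.56893203e-03 -8.99415094e+01] [0.02429532 0.1116274  0.02155753] 0.03055284956834159 9.05 [ 5.33197964e+01 -1.11473291e+00 -9.52042599e+00 -1.11148377e-03
 -8.16045726e+01 -5.32611440e+01]
```

```bash
python3 - <<'E'
from h import *
c=cal("wrist");im=ctrl.snapshot("wrist");cv2.imwrite("pics/w3.png",im[:,:,::-1])
for t in("strip_left","strip_right","edge_mid"):
    print(t,[(np.round(r["pixel"],1).tolist(),round(r["conf"],2),atz(c,*r["pixel"],.2225).round(4).tolist()) for r in ctrl.spot_point(t,"wrist")])
# board outline in top0 with a fresh seat mask from scene/top is occluded; use saved top0 board corners
g=cv2.imread("pics/top0.png");cv2.imwrite("pics/t0z.png",cv2.resize(g[170:230,215:380],(800,291),interpolation=cv2.INTER_CUBIC))
v=cv2.resize(im[:,:,::-1],(800,500));cv2.imwrite("pics/both.png",np.vstack([v[:300],cv2.resize(g[170:230,215:380],(800,291),interpolation=cv2.INTER_CUBIC)]))
E
```

```text
strip_left [([125.5, 208.9], 0.61, [0.5367, 0.1776, 0.2225]), ([197.6, 214.5], 0.18, [0.5403, 0.2549, 0.2225])]
strip_right []
edge_mid []
```

View pics/both.png

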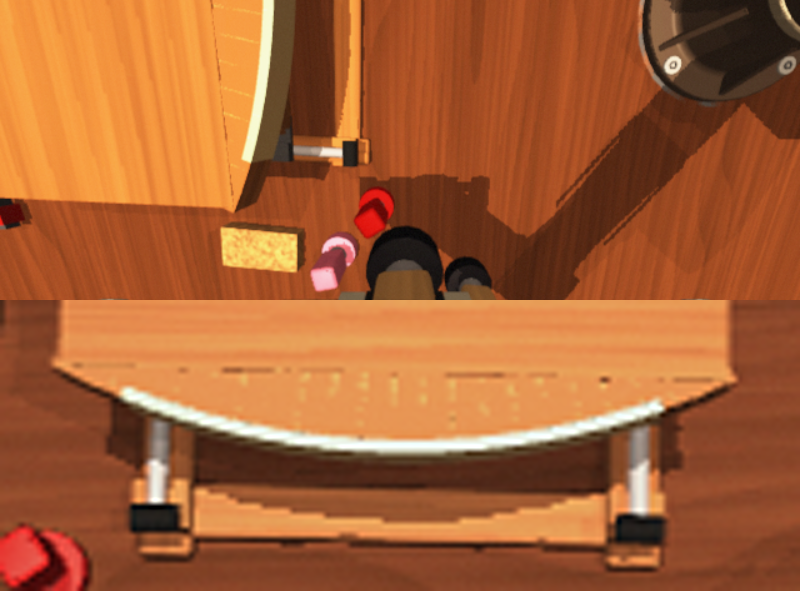

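The wrist view shows the strip's bright top edge ending at about row 128, col 200. Its front face is in shade, and the top picture likewise shows only the strip's upper face, so I refit the arc at z = 0.245.

```bash
python3 - <<'E'
from h import *
from scipy.optimize import least_squares
im=cv2.imread("pics/top0.png");ct=cal("top")
g=im[...,0].astype(float)  # blue: strip bright
E=[]
for x in range(240,352):
    col=g[180:210,x]; i=col.argmax(); h=(col[i]+col[i+4])/2
    j=i+np.flatnonzero(col[i:]<h)[0]; r=180+j-1+(col[j-1]-h)/(col[j-1]-col[j])
    E.append((r,x))
W=np.array([atz(ct,a,b,.245)[:2] for a,b in E])
f=lambda c:np.hypot(*(W-c).T)-.43
s=least_squares(f,[.93,.02],loss="soft_l1",f_scale=.001);print("centre",s.x,np.median(np.abs(s.fun)),np.abs(s.fun).max())
for z in(.245,):
    L=atz(ct,E[0][0],239.7,z)[:2];Rr=atz(ct,E[-1][0],351.5,z)[:2];print(L,Rr)
    a=[np.degrees(np.arctan2(*(p-s.x)[::-1]))%360 for p in(L,Rr)];print(a,np.mean(a))
# back corners / side lines of the board for yaw: row-wise seat extents
hs=cv2.cvtColor(im,cv2.COLOR_BGR2HSV)
q=[]
for pix in((189,226),(190,367),(66,231),(67,366)): print(pix,atz(ct,*pix,.245).round(4))
E
```

```text
centre [0.93406498 0.01457172] 0.0002055615065958416 0.0009652388071880735
[0.53697554 0.18154627] [ 0.52440271 -0.11853727]
[np.float64(157.19343689602843), np.float64(198.000208036831)] 177.59682246642973
(189, 226) [0.5408 0.2184 0.245 ]
(190, 367) [ 0.5303 -0.1603  0.245 ]
(66, 231) [0.8875 0.2054 0.245 ]
(67, 366) [ 0.8761 -0.1703  0.245 ]
```

Emit:
send_rows:
  increments:
    - [[0,-0.1,0,0],[0.1,-0.2,-0.12,0],[0.2,-0.265,-0.24,0],[0.3,-0.265,-0.36,0],[0.3,-0.265,-0.36,0],[0.3,-0.265,-0.36,0]]

```text
clock: 10.0
tool_pos: [0.4808, 0.1903, 0.2832]
orientation: [-180.0, -0.0, -90.0]
force: [0.0, 0.4, -3.0]
opening: 0.0306
gripper_force: 29.1
```

```bash
cat > rd.py <<'E'
from h import *
import sys
n=int(sys.argv[1]) if len(sys.argv)>1 else 6
F=[];T=[]
for i in range(n):
    ctrl.snapshot("wrist");o=ctrl.get_obs();F.append(o["force"]);T.append(o["tool_pos"])
F=np.array(F);print("F",F[:,0].round(1),F.mean(0).round(2),"tcp",np.round(np.mean(T,0),4),"last",T[-1].round(4),"M",o["moment"].round(2),o["orientation"].round(2),o["clock"],round(o["opening"],4))
a=np.radians(-2.4);C0=np.array([.934,.0146]);p=T[-1][:2]
# glide d for contact at wheel radius: |p-(C0+d*ex)|=.455
ex=np.array([np.cos(a),np.sin(a)]);q=p-C0;b=q@ex;d=b+np.sqrt(b*b-q@q+.455**2)
w=p-C0-d*ex;print("glide est mm",round(d*1e3,1),"azimuth",round(np.degrees(np.arctan2(w[1],w[0]))%360,2))
E
python3 rd.py 10
```

```text
F [ 0.1 -0.4  0.2 -0.1 -0.5 -0.4 -0.  -0.1 -0.4  0.9] [-0.09 -0.03 -3.22] tcp [0.4807 0.1909 0.2833] last [0.4807 0.1908 0.2828] M [-0.01  0.08  0.  ] [-1.7999e+02  1.0000e-02 -8.9980e+01] 10.5 0.0305
glide est mm -33.3 azimuth 157.4
```

Emit:
send_rows:
  increments:
    - [[0.04,0,0,0],[0.08,0,0,0],[0.115,0,0,0],[0.135,0,0,0],[0.142,0,0,0],[0.145,0,0,0],[0.148,0,0,0],[0.151,0,0,0],[0.154,0,0,0],[0.157,0,0,0],[0.16,0,0,0],[0.162,0,0,0]]

```text
clock: 12.0
tool_pos: [0.5132, 0.1907, 0.2826]
orientation: [180.0, -0.0, -90.0]
force: [-0.4, 0.0, -2.8]
opening: 0.0302
gripper_force: 29.1
```

Emit:
send_rows:
  increments:
    - [[0.002,0,0,0],[0.004,0,0,0],[0.006,0,0,0],[0.008,0,0,0],[0.01,0,0,0],[0.012,0,0,0],[0.014,0,0,0],[0.016,0,0,0],[0.018,0,0,0],[0.02,0,0,0],[0.023,0,0,0],[0.026,0,0,0]]

```text
clock: 13.5
tool_pos: [0.5183, 0.1907, 0.2825]
orientation: [180.0, -0.0, -90.0]
force: [-0.6, -0.0, -2.9]
opening: 0.0308
gripper_force: 29.1
```

```bash
python3 rd.py 3
```

```text
F [ 0.3 -0.1  0.5] [ 0.23  0.03 -2.92] tcp [0.5185 0.1907 0.2826] last [0.5186 0.1907 0.2827] M [-0.    0.12 -0.01] [-179.97   -0.    -90.  ] 13.65 0.0306
glide est mm 4.1 azimuth 157.21
```

Emit:
send_rows:
  increments:
    - [[0.002,0,0,0],[0.005,0,0,0],[0.008,0,0,0],[0.011,0,0,0],[0.014,0,0,0],[0.017,0,-0.001,0],[0.02,-0.001,-0.002,0],[0.023,-0.001,-0.003,0],[0.026,-0.001,-0.003,0],[0.029,-0.001,-0.004,0],[0.032,-0.001,-0.004,0],[0.035,-0.001,-0.005,0]]

```text
clock: 15.15
tool_pos: [0.5253, 0.1905, 0.2815]
orientation: [180.0, 0.0, -90.0]
force: [-2.5, 1.0, -2.5]
opening: 0.03
gripper_force: 29.1
```

```bash
python3 rd.py 3
```

```text
F [-0.7 -0.7 -1.9] [-1.09  0.38 -2.68] tcp [0.5255 0.1905 0.2815] last [0.5256 0.1905 0.2815] M [0.19 0.59 0.01] [-1.7999e+02 -1.0000e-02 -9.0000e+01] 15.3 0.0304
glide est mm 11.0 azimuth 157.2
```

Emit:
send_rows:
  increments:
    - [[0.003,0,0,0],[0.008,0,-0.001,0],[0.015,-0.001,-0.002,0],[0.024,-0.001,-0.004,0],[0.034,-0.001,-0.006,0],[0.044,-0.002,-0.008,0],[0.054,-0.002,-0.009,0],[0.064,-0.003,-0.01,0],[0.073,-0.003,-0.011,0],[0.08,-0.003,-0.012,0],[0.085,-0.004,-0.013,0],[0.088,-0.004,-0.013,0]]

```text
clock: 16.8
tool_pos: [0.5426, 0.1898, 0.2787]
orientation: [179.9, 0.0, -90.0]
force: [-5.4, 2.4, -2.0]
opening: 0.0307
gripper_force: 29.1
```

```bash
python3 rd.py 8
```

```text
F [-4.5 -6.  -5.2 -5.2 -6.4 -5.4 -5.1 -4.7] [-5.3   2.47 -1.48] tcp [0.5426 0.1898 0.2787] last [0.5425 0.1898 0.2787] M [0.98 2.51 0.02] [179.94   0.   -90.  ] 17.2 0.0302
glide est mm 28.0 azimuth 157.19
```

Emit:
send_rows:
  increments:
    - [[0.002,0,0,0],[0.006,0,-0.001,0],[0.011,0,-0.001,0],[0.017,-0.001,-0.002,0],[0.024,-0.001,-0.003,0],[0.031,-0.001,-0.003,0],[0.038,-0.002,-0.004,0],[0.044,-0.002,-0.004,0],[0.049,-0.002,-0.005,0],[0.053,-0.002,-0.005,0],[0.056,-0.002,-0.006,0],[0.0575,-0.002,-0.006,0]]

```text
clock: 18.7
tool_pos: [0.5534, 0.1895, 0.2772]
orientation: [179.9, 0.0, -90.0]
force: [-8.0, 3.0, -1.9]
opening: 0.0309
gripper_force: 29.1
```

```bash
python3 rd.py 12
```

```text
F [-8.  -7.6 -7.6 -7.  -7.9 -7.8 -9.1 -8.3 -8.1 -8.3 -8.1 -7.1] [-7.91  3.34 -1.27] tcp [0.5534 0.1895 0.2772] last [0.5534 0.1895 0.2772] M [ 1.41  3.45 -0.06] [179.86   0.   -90.  ] 19.3 0.0305
glide est mm 38.8 azimuth 157.18
```

```bash
cat > pl.py <<'E'
import numpy as np
n=168;T=np.arange(n+1)/n
# trapezoid speed with smooth ramps of 10 rows
v=np.minimum(1,np.minimum((np.arange(n)+.5)/10,(n-np.arange(n)-.5)/10));s=np.r_[0,np.cumsum(v)];s/=s[-1]
a=np.radians(157.2+s*(198.0-157.2));P=.455*np.c_[np.cos(a),np.sin(a)]/.2
for k in range(n//12):
    print(k,"az",round(np.degrees(a[12*k+12]),1),[[round(x,4),round(y,4)] for x,y in P[12*k+1:12*k+13]-P[12*k]])
E
python3 pl.py
```

```text
0 az 159.0 [[np.float64(-0.0002), np.float64(-0.0005)], [np.float64(-0.0008), np.float64(-0.0019)], [np.float64(-0.0018), np.float64(-0.0043)], [np.float64(-0.0032), np.float64(-0.0076)], [np.float64(-0.0049), np.float64(-0.0118)], [np.float64(-0.0071), np.float64(-0.017)], [np.float64(-0.0096), np.float64(-0.0232)], [np.float64(-0.0125), np.float64(-0.0303)], [np.float64(-0.0157), np.float64(-0.0384)], [np.float64(-0.0193), np.float64(-0.0475)], [np.float64(-0.0231), np.float64(-0.057)], [np.float64(-0.0268), np.float64(-0.0666)]]
1 az 162.1 [[np.float64(-0.0037), np.float64(-0.0096)], [np.float64(-0.0073), np.float64(-0.0192)], [np.float64(-0.0108), np.float64(-0.0288)], [np.float64(-0.0143), np.float64(-0.0384)], [np.float64(-0.0178), np.float64(-0.0481)], [np.float64(-0.0213), np.float64(-0.0577)], [np.float64(-0.0247), np.float64(-0.0674)], [np.float64(-0.028), np.float64(-0.0771)], [np.float64(-0.0313), np.float64(-0.0868)], [np.float64(-0.0346), np.float64(-0.0965)], [np.float64(-0.0378), np.float64(-0.1063)], [np.float64(-0.041), np.float64(-0.116)]]
2 az 165.2 [[np.float64(-
[... 5650 characters left out ...]
], [np.float64(0.0227), np.float64(-0.0894)], [np.float64(0.0255), np.float64(-0.0993)], [np.float64(0.0283), np.float64(-0.1092)], [np.float64(0.0311), np.float64(-0.119)]]
13 az 198.0 [[np.float64(0.0029), np.float64(-0.0098)], [np.float64(0.0058), np.float64(-0.0197)], [np.float64(0.0086), np.float64(-0.029)], [np.float64(0.0112), np.float64(-0.0373)], [np.float64(0.0135), np.float64(-0.0447)], [np.float64(0.0155), np.float64(-0.051)], [np.float64(0.0172), np.float64(-0.0564)], [np.float64(0.0186), np.float64(-0.0608)], [np.float64(0.0197), np.float64(-0.0642)], [np.float64(0.0205), np.float64(-0.0666)], [np.float64(0.0209), np.float64(-0.0681)], [np.float64(0.0211), np.float64(-0.0686)]]
```

Emit:
send_rows:
  increments:
    - [[-0.0002,-0.0005,0,0],[-0.0008,-0.0019,0,0],[-0.0018,-0.0043,0,0],[-0.0032,-0.0076,0,0],[-0.0049,-0.0118,0,0],[-0.0071,-0.017,0,0],[-0.0096,-0.0232,0,0],[-0.0125,-0.0303,0,0],[-0.0157,-0.0384,0,0],[-0.0193,-0.0475,0,0],[-0.0231,-0.057,0,0],[-0.0268,-0.0666,0,0]]

```text
clock: 20.8
tool_pos: [0.5479, 0.1761, 0.2771]
orientation: [179.8, 0.0, -90.0]
force: [-9.2, 2.6, -1.3]
opening: 0.031
gripper_force: 29.1
```

```bash
python3 rd.py 4
```

```text
F [-9.4 -8.6 -8.1 -7.8] [-8.48  3.03 -1.6 ] tcp [0.5478 0.176  0.2772] last [0.5478 0.176  0.2772] M [ 1.32  3.65 -0.05] [ 1.7984e+02 -1.0000e-02 -9.0000e+01] 21.0 0.0307
glide est mm 38.6 azimuth 159.0
```

Emit:
send_rows:
  increments:
    - [[-0.0009,-0.0023,0,0],[-0.0027,-0.0069,0,0],[-0.0053,-0.0138,0,0],[-0.0087,-0.023,0,0],[-0.0125,-0.0334,0,0],[-0.0162,-0.0438,0,0],[-0.0205,-0.0554,0,0],[-0.0246,-0.067,0,0],[-0.0285,-0.0787,0,0],[-0.0329,-0.0915,0,0],[-0.037,-0.1037,0,0],[-0.041,-0.116,0,0]]

```text
clock: 22.5
tool_pos: [0.5394, 0.1526, 0.277]
orientation: [179.8, -0.0, -90.0]
force: [-8.0, 3.0, -1.5]
opening: 0.0309
gripper_force: 29.1
```

```bash
python3 rd.py 1
```

```text
F [-8.] [-7.96  2.57 -2.84] tcp [0.5393 0.1524 0.277 ] last [0.5393 0.1524 0.277 ] M [ 1.05  3.56 -0.01] [ 1.7981e+02 -2.0000e-02 -9.0010e+01] 22.55 0.0304
glide est mm 38.5 azimuth 162.16
```

Emit:
send_rows:
  increments:
    - [[-0.0031,-0.0098,0,0],[-0.0062,-0.0195,0,0],[-0.0093,-0.0293,0,0],[-0.0122,-0.0391,0,0],[-0.0152,-0.049,0,0],[-0.0181,-0.0588,0,0],[-0.021,-0.0686,0,0],[-0.0238,-0.0785,0,0],[-0.0266,-0.0884,0,0],[-0.0293,-0.0982,0,0],[-0.032,-0.1081,0,0],[-0.0346,-0.1181,0,0]]

```text
clock: 24.05
tool_pos: [0.5324, 0.1288, 0.2768]
orientation: [179.8, -0.0, -90.0]
force: [-9.0, 3.4, -2.1]
opening: 0.0303
gripper_force: 29.2
```

Emit:
send_rows:
  increments:
    - [[-0.0026,-0.0099,0,0],[-0.0051,-0.0198,0,0],[-0.0077,-0.0298,0,0],[-0.0101,-0.0397,0,0],[-0.0125,-0.0497,0,0],[-0.0149,-0.0597,0,0]]

```text
clock: 24.8
tool_pos: [0.5294, 0.1168, 0.2769]
orientation: [179.8, -0.0, -90.0]
force: [-8.2, 2.5, -2.8]
opening: 0.0306
gripper_force: 29.2
```

Emit:
send_rows:
  increments:
    - [[-0.0023,-0.01,0,0],[-0.0046,-0.02,0,0],[-0.0068,-0.03,0,0],[-0.009,-0.04,0,0],[-0.0112,-0.05,0,0],[-0.0133,-0.0601,0,0]]

```text
clock: 25.55
tool_pos: [0.5266, 0.1047, 0.2768]
orientation: [179.8, -0.1, -90.0]
force: [-8.7, 2.4, -1.3]
opening: 0.0305
gripper_force: 29.2
```

Emit:
send_rows:
  increments:
    - [[-0.0021,-0.01,0,0],[-0.0041,-0.0201,0,0],[-0.006,-0.0302,0,0],[-0.008,-0.0402,0,0],[-0.0098,-0.0503,0,0],[-0.0117,-0.0604,0,0]]

```text
clock: 26.3
tool_pos: [0.5242, 0.0925, 0.2768]
orientation: [179.8, -0.1, -90.0]
force: [-8.4, 1.3, -1.7]
opening: 0.0307
gripper_force: 29.2
```

Emit:
send_rows:
  increments:
    - [[-0.0017,-0.0101,0,0],[-0.0035,-0.0202,0,0],[-0.0052,-0.0303,0,0],[-0.0068,-0.0404,0,0],[-0.0084,-0.0506,0,0],[-0.01,-0.0607,0,0]]

```text
clock: 27.05
tool_pos: [0.5221, 0.0802, 0.2768]
orientation: [179.8, -0.1, -90.0]
force: [-7.7, 2.0, -2.1]
opening: 0.0306
gripper_force: 29.2
```

Emit:
send_rows:
  increments:
    - [[-0.0015,-0.0101,0,0],[-0.003,-0.0203,0,0],[-0.0044,-0.0304,0,0],[-0.0058,-0.0406,0,0],[-0.0071,-0.0508,0,0],[-0.0084,-0.0609,0,0]]

```text
clock: 27.8
tool_pos: [0.5204, 0.068, 0.2768]
orientation: [179.7, -0.1, -90.0]
force: [-8.3, 1.2, -2.1]
opening: 0.0302
gripper_force: 29.2
```

Emit:
send_rows:
  increments:
    - [[-0.0012,-0.0102,0,0],[-0.0024,-0.0204,0,0],[-0.0035,-0.0306,0,0],[-0.0046,-0.0408,0,0],[-0.0057,-0.051,0,0],[-0.0067,-0.0612,0,0]]

```text
clock: 28.55
tool_pos: [0.519, 0.0557, 0.2768]
orientation: [179.7, -0.1, -90.0]
force: [-8.7, 1.1, -2.9]
opening: 0.0309
gripper_force: 29.2
```

Emit:
send_rows:
  increments:
    - [[-0.001,-0.0102,0,0],[-0.0019,-0.0204,0,0],[-0.0027,-0.0306,0,0],[-0.0036,-0.0409,0,0],[-0.0043,-0.0511,0,0],[-0.0051,-0.0613,0,0]]

```text
clock: 29.3
tool_pos: [0.5179, 0.0433, 0.2768]
orientation: [179.7, -0.1, -90.0]
force: [-7.8, 1.3, -2.2]
opening: 0.0308
gripper_force: 29.2
```

Emit:
send_rows:
  increments:
    - [[-0.0006,-0.0102,0,0],[-0.0013,-0.0205,0,0],[-0.0019,-0.0307,0,0],[-0.0024,-0.0409,0,0],[-0.0029,-0.0512,0,0],[-0.0034,-0.0614,0,0]]

```text
clock: 30.05
tool_pos: [0.5171, 0.031, 0.2767]
orientation: [179.7, -0.1, -90.0]
force: [-8.4, 1.0, -1.5]
opening: 0.0308
gripper_force: 29.2
```

Emit:
send_rows:
  increments:
    - [[-0.0004,-0.0102,0,0],[-0.0008,-0.0205,0,0],[-0.0011,-0.0307,0,0],[-0.0013,-0.041,0,0],[-0.0016,-0.0512,0,0],[-0.0017,-0.0615,0,0]]

```text
clock: 30.8
tool_pos: [0.5167, 0.0186, 0.2767]
orientation: [179.7, -0.1, -90.0]
force: [-8.1, 0.1, -1.7]
opening: 0.0309
gripper_force: 29.2
```

Emit:
send_rows:
  increments:
    - [[-0.0002,-0.0102,0,0],[-0.0003,-0.0205,0,0],[-0.0003,-0.0308,0,0],[-0.0003,-0.041,0,0],[-0.0002,-0.0513,0,0],[-0.0001,-0.0615,0,0]]

```text
clock: 31.55
tool_pos: [0.5167, 0.0062, 0.2768]
orientation: [179.7, -0.1, -90.0]
force: [-8.2, -0.1, -2.3]
opening: 0.0305
gripper_force: 29.2
```

Emit:
send_rows:
  increments:
    - [[0.0001,-0.0103,0,0],[0.0003,-0.0205,0,0],[0.0006,-0.0308,0,0],[0.0009,-0.041,0,0],[0.0012,-0.0513,0,0],[0.0016,-0.0615,0,0]]

```text
clock: 32.3
tool_pos: [0.5169, -0.0061, 0.2767]
orientation: [179.7, -0.1, -90.0]
force: [-8.6, 0.2, -2.1]
opening: 0.0303
gripper_force: 29.2
```

Emit:
send_rows:
  increments:
    - [[0.0004,-0.0102,0,0],[0.0009,-0.0205,0,0],[0.0014,-0.0307,0,0],[0.002,-0.041,0,0],[0.0026,-0.0512,0,0],[0.0032,-0.0614,0,0]]

```text
clock: 33.05
tool_pos: [0.5176, -0.0184, 0.2768]
orientation: [179.7, -0.1, -90.0]
force: [-8.2, -0.3, -2.8]
opening: 0.0307
gripper_force: 29.2
```

Emit:
send_rows:
  increments:
    - [[0.0007,-0.0102,0,0],[0.0015,-0.0205,0,0],[0.0022,-0.0307,0,0],[0.0031,-0.0409,0,0],[0.004,-0.0511,0,0],[0.0049,-0.0613,0,0]]

```text
clock: 33.8
tool_pos: [0.5185, -0.0307, 0.2768]
orientation: [179.7, -0.1, -90.0]
force: [-7.9, -0.6, -2.2]
opening: 0.0305
gripper_force: 29.2
```

Emit:
send_rows:
  increments:
    - [[0.001,-0.0102,0,0],[0.002,-0.0204,0,0],[0.0031,-0.0306,0,0],[0.0042,-0.0408,0,0],[0.0054,-0.051,0,0],[0.0066,-0.0612,0,0]]

```text
clock: 34.55
tool_pos: [0.5198, -0.043, 0.2768]
orientation: [179.7, -0.1, -90.0]
force: [-8.9, -0.6, -2.6]
opening: 0.0303
gripper_force: 29.2
```

Emit:
send_rows:
  increments:
    - [[0.0013,-0.0102,0,0],[0.0026,-0.0203,0,0],[0.0039,-0.0305,0,0],[0.0053,-0.0407,0,0],[0.0067,-0.0508,0,0],[0.0082,-0.061,0,0]]

```text
clock: 35.3
tool_pos: [0.5214, -0.0552, 0.2768]
orientation: [179.7, -0.1, -90.0]
force: [-8.2, -0.4, -1.9]
opening: 0.0308
gripper_force: 29.2
```

Emit:
send_rows:
  increments:
    - [[0.0015,-0.0101,0,0],[0.0031,-0.0202,0,0],[0.0047,-0.0304,0,0],[0.0064,-0.0405,0,0],[0.0081,-0.0506,0,0],[0.0099,-0.0607,0,0]]

```text
clock: 36.05
tool_pos: [0.5233, -0.0675, 0.2768]
orientation: [179.7, -0.1, -90.0]
force: [-8.5, -1.1, -2.2]
opening: 0.0303
gripper_force: 29.2
```

Emit:
send_rows:
  increments:
    - [[0.0018,-0.0101,0,0],[0.0037,-0.0202,0,0],[0.0055,-0.0303,0,0],[0.0075,-0.0403,0,0],[0.0095,-0.0504,0,0],[0.0115,-0.0604,0,0]]

```text
clock: 36.8
tool_pos: [0.5256, -0.0795, 0.2768]
orientation: [179.7, -0.1, -90.0]
force: [-8.3, -1.1, -1.9]
opening: 0.0304
gripper_force: 29.2
```

Emit:
send_rows:
  increments:
    - [[0.0021,-0.0101,0,0],[0.0042,-0.0201,0,0],[0.0064,-0.0301,0,0],[0.0086,-0.0401,0,0],[0.0108,-0.0501,0,0],[0.0131,-0.0601,0,0]]

```text
clock: 37.55
tool_pos: [0.5282, -0.0917, 0.2769]
orientation: [179.7, -0.1, -90.0]
force: [-8.2, -2.0, -3.2]
opening: 0.0308
gripper_force: 29.3
```

Emit:
send_rows:
  increments:
    - [[0.0023,-0.01,0,0],[0.0047,-0.02,0,0],[0.0072,-0.0299,0,0],[0.0097,-0.0399,0,0],[0.0122,-0.0498,0,0],[0.0147,-0.0597,0,0]]

```text
clock: 38.3
tool_pos: [0.5311, -0.1037, 0.277]
orientation: [179.7, -0.1, -90.0]
force: [-8.0, -2.4, -2.0]
opening: 0.0302
gripper_force: 29.8
```

Emit:
send_rows:
  increments:
    - [[0.0027,-0.0099,0,0],[0.0053,-0.0198,0,0],[0.008,-0.0297,0,0],[0.0108,-0.0396,0,0],[0.0136,-0.0495,0,0],[0.0164,-0.0593,0,0]]

```text
clock: 39.05
tool_pos: [0.5344, -0.1156, 0.277]
orientation: [179.7, -0.1, -90.0]
force: [-8.5, -2.3, -1.8]
opening: 0.0296
gripper_force: 29.8
```

Emit:
send_rows:
  increments:
    - [[0.0029,-0.0098,0,0],[0.0058,-0.0197,0,0],[0.0086,-0.029,0,0],[0.0112,-0.0373,0,0],[0.0135,-0.0447,0,0],[0.0155,-0.051,0,0],[0.0172,-0.0564,0,0],[0.0186,-0.0608,0,0],[0.0197,-0.0642,0,0],[0.0205,-0.0666,0,0],[0.0209,-0.0681,0,0],[0.0211,-0.0686,0,0]]

```text
clock: 40.55
tool_pos: [0.5386, -0.1293, 0.277]
orientation: [179.7, -0.1, -90.1]
force: [-7.8, -2.5, -1.7]
opening: 0.0299
gripper_force: 29.8
```

```bash
python3 rd.py 14; python3 - <<'E'
from h import *
for n in("top","scene"):
    im=ctrl.snapshot(n);c=cal(n)
    print(n,[(np.round(r["pixel"],1).tolist(),round(r["conf"],2),atz(c,*r["pixel"],.217).round(4).tolist()) for r in ctrl.spot_point("strip_right",n)])
    cv2.imwrite(f"pics/end_{n}.png",im[:,:,::-1])
c=cal("wrist");im=ctrl.snapshot("wrist");cv2.imwrite("pics/end_w.png",im[:,:,::-1])
a=cv2.resize(cv2.imread("pics/end_top.png")[120:260,215:415],(400,280));b=cv2.resize(im[:,:,::-1],(400,280))
cv2.imwrite("pics/end.png",np.hstack([a,b]))
E
```

```text
F [-7.9 -8.  -8.  -8.3 -8.4 -8.5 -8.4 -7.6 -8.9 -8.4 -8.5 -8.8 -9.  -8.5] [-8.37 -2.7  -1.9 ] tcp [ 0.5386 -0.1293  0.277 ] last [ 0.5386 -0.1293  0.277 ] M [-1.02  3.6   0.06] [ 1.7967e+02 -1.4000e-01 -9.0050e+01] 41.25 0.03
glide est mm 36.8 azimuth 198.23
top [([181.6, 354.2], 0.86, [0.5586, -0.1294, 0.217])]
scene [([179.9, 282.7], 0.56, [0.5586, -0.1172, 0.217])]
```

View pics/end.png

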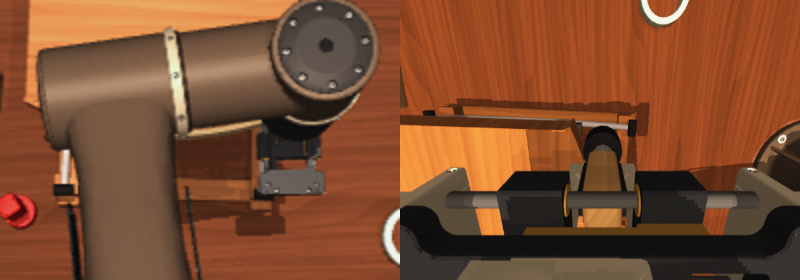

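Emit:
send_rows:
  increments:
    - [[0,0,0,0],[0,0,0,0],[0,0,0,0],[0,0,0,0],[0,0,0,0],[0,0,0,0],[0,0,0,0],[0,0,0,0]]

```text
clock: 42.5
tool_pos: [0.5386, -0.1293, 0.277]
orientation: [179.7, -0.1, -90.0]
force: [-9.1, -2.5, -2.4]
opening: 0.0299
gripper_force: 29.8
```

```bash
python3 rd.py 8; python3 -c "
from plant import ctrl
print(ctrl.close_job())"
```

```text
F [-7.4 -8.8 -8.5 -8.1 -7.9 -7.9 -8.  -8.9] [-8.19 -2.37 -2.11] tcp [ 0.5386 -0.1293  0.277 ] last [ 0.5386 -0.1293  0.2771] M [-1.04  3.55  0.02] [ 1.7967e+02 -1.4000e-01 -9.0040e+01] 42.9 0.0302
glide est mm 36.8 azimuth 198.23
the job is handed in; nothing more can be done
None
```

I rolled the strip once from left end to right end; the sampled push averaged about 8.5 N, with single noisy readings between roughly 7.7 and 9.7 N. I handed the job in at about 43 s, with the roller still pressed on the right end at about 8.5 N and the seat at rest; the hand-in returned no verdict.

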